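# Slide the bath caddy alongside, then hold the chest's sprung lid

### The arm

A 7-joint arm with a two-finger parallel gripper is mounted at the origin on the work surface. World frame = base frame: x ahead of the robot, y to its left, z up, the work surface at z = 0. Lengths are in m, angles in rad, forces in N, time in s.
With the tool pointing down it reaches from about 0.4 to 0.85 m from the base axis. Payload 10.4 kg.
Tool frame: the origin (TCP) lies at the very end of the fingers, on their centre line; the grasp point (between the pads) lies r.tcp_to_grasp behind it (r.tcp_to_grasp is the distance from the TCP to the grasp point, in m); z points along the fingers, y is the line along which they close (so a half turn about z gives the same grasp; the last joint's range is limited). The gripper opens to 87 mm and grips with 3 to 60 N. Pads are 19 mm wide; open, the fingers measure 117 mm over their backs; the gripper's body (75 mm by 190 mm) begins 51 mm behind the grasp point.
Start: joints at [-1.256, 0.332, -0.065, 1.46, 0.022, 1.35, -0.088], TCP at [0.207, 0.59, 0.223] pointing down, gripper open.
Joint ranges: [-2.6, 2.6], [-0.5, 2.12], [-1.47, 1.34], [0.16, 2.42], [-1.27, 4.41], [0.06, 2.06], [-2.6, 2.6]. Speed limits (rad/s): [2.22, 2.22, 2.79, 2.79, 3.14, 3.14, 3.14].

### API

Orientations are given as a unit quaternion [x, y, z, w].
In Python, from bench import monitor, cams, ticket, r gives the robot as it stands.
- The arm moves only by the shell command python3 -m crank 'ROWS' [OPENING] [FORCE]. ROWS is a JSON object whose one key "steps" holds a list of rows, each a list of 2 entries, a list of its own where there are three numbers: the shift along the world's x, y, z in units of 25 mm (1.0 is 25 mm), then the turn, a rotation vector about the world's x, y, z in units of 5 degrees (1.0 is 5 degrees). In form: {"steps": [[[x, y, z], [ax, ay, az]], ...]}. A call has 1 to 10 rows; each row shifts and turns the commanded pose from where the row before left it; what a row does not reach is not made up. A row lasts 1/12 s, in which the tool goes at most 41.7 mm and 7.16 degrees, less where a joint would pass 70% of its speed; a pose out of reach is approached as far as the arm can. A call is refused whole if a number of a shift passes 1 or a number of a turn 1, either way. A call with a gripper value outside its range is refused whole. OPENING is the finger opening in mm, from 0 to 87, set as the call begins (- or left out, the last holds). The fingers move at their own pace and stop on an object; FORCE is the grip in N (left out, the last holds). Time passes only in rows, so rows that do not move let the fingers close. It gives the time, the measured TCP pose, the force, the opening and the grip force at its end, in the units of the state.
- monitor.read_state(): the state, without advancing time (a new reading comes with each control period).
- cams.camera(name): name is "scene" or "top" or "wrist"; returns a dict with "pixels" (400x640x3 uint8, blue, green, red), "z_map" (400x640 float32, m along the optical axis (not along the pixel's ray), 0 where there is no reading), "vfov" (degrees; the focal length in pixels is half the picture's height over the tangent of half this angle, whatever the lens; pixels are square), "cx", "cy" (the principal point, pixels), "T" (4x4, takes a point from camera to world coordinates). Camera axes: x right, y up, looking along -z (the intrinsics and any distortion apply to the point x, -y, -z); pixel columns grow to the right and rows downward; lengths in m; the calibration is good to about 2 mm. A picture is of the moment at which its call begins.
- ticket.close_job(): hands the job in; it is judged then, once.
The state is a dict: "time": time; "joint_positions": joint angles; "joint_vel": joint speeds; "joint_torque": joint torques, N m; "ee_pos": TCP position; "eef_rot": TCP orientation; "ft_force": force on the tool from outside, world axes, zero at the start; "torque": the same for the moment, N m; "width": finger opening in m; "grip_force": force on a finger pad.
Only numpy, scipy, OpenCV 4.12 (cv2) and the standard library are available. Lean on these libraries where they do the work, as an engineer would, in place of code of your own. Each camera call takes 0.05 s, during which the arm holds its last target. There are 200 camera calls.

### The job

Slide the soap caddy along its rail from the near station to the next one, the middle station, so that it clicks in alongside the toiletries chest. Then take the chest's sprung lid by its loop handle, raise it past its balance point (60 degrees open) until the spring wants to open it, without letting it swing over onto its back stop, and ease it back to 5 to 10 degrees below the balance point. Finish while still holding the lid still there, ready for the things to be put in, and leave the bottle, tumbler and loose soap undisturbed.

Things in the scene. Friction and masses are not known exactly. Their poses are not given: they have to be found in the camera images.
- chest: white plastic open-topped toiletries chest, fixed to the ledge, 140 (x) by 240 (y) by 100 mm high; origin at the centre of its underside; its x axis points from its front (robot side) to its hinge side, y along the hinge, z up
- lid (a joint): hinge of the flat brushed-steel lid (140 by 240 by 8 mm, 0.85 kg), rad: 0 shut and level, growing as its front edge rises up and over towards the chest's +x; stop at 1.6 (keep under 1.5). Sprung: below the balance point, 1.05 rad (60 degrees), it falls shut by itself, above it swings open. About 1.5 N up at the handle bar starts it; within 0.15 rad of balance 0.4 N holds it. Little friction
- lid_hinge (a point): point on the hinge axis (parallel to the chest's y), midway along it, in the chest's frame at x +70, y 0, z +106 mm; does not move with the lid, axes as the chest's
- lid_bar (a point): middle of the loop handle's cross bar: round steel, 12 mm thick, 140 mm long, parallel to the hinge, 208 mm from the hinge axis in the lid's plane, 68 mm beyond the lid's front edge (free between, 128 mm between the side legs, only the ledge below). Pinched lightly (6 N) from above, fingers closing across it, the bar pivots in the grip, so the gripper can stay pointing down
- rail: aluminium slide rail 340 mm long (x), 70 mm wide, fixed to the ledge; origin at the centre of its underside, right under the middle station; x axis along the rail away from the robot, z up. Small dark notches at the edges and steel ridges along the middle mark three stations at x -100, 0, +100 mm
- caddy (a joint): travel of the soap caddy along the rail's +x, m: 0 at the near station (start), 0.100 middle, 0.200 far. A sprung nose under it drops between two steel ridges at each station: a push of up to 10 N takes it over the first ridge (crest at 0.010), it then slides easily, climbs the middle station's first ridge (crest 0.090, up to 10 N) and, pushed to 0.095, snaps in near 0.100. Seated: 0.092 to 0.108
- caddy_bar (a point): middle of the caddy's arched carrying handle: a round steel bar 10 mm thick, 104 mm long across the rail (along the rail's y), its centre 132 mm above the ledge. It stands over the middle of the white tray, 90 mm long (x) by 110 mm wide; tray rim 69 mm above the ledge; free space under the bar
- shampoo: white shampoo bottle, loose, 60 mm across and 160 mm high; origin under its centre; leave alone
- tumbler: white ceramic tumbler, loose, 72 mm across and 90 mm high; origin under its centre; leave alone
- soap: round soap, loose, 72 mm across and 30 mm high; origin under its centre; leave alone

How it is judged:
By the outcome, as a careful person would: the job done as asked, in the order asked, and still so for the second after the job is handed in, while the arm keeps its last pose, push and grip.
It also fails if it takes over 61 s, if anything falls off the work surface, if the arm or the gripper's body presses on something with over 40 N, if the wrist force passes 120 N, or if a joint passes its speed limit or range.

## Working session

There is one attempt and no reset: what is moved stays moved. The work goes in short steps, Python scripts to look and compute and a shell command to move; the robot and the scene stay as the last step left them, time stands still between calls to the robot, and variables do not carry over. Pictures are saved under pics/ and viewed, at most 10 in all, crops included, and the job is handed in when it is done.

```bash
ls; mkdir -p pics; python3 - <<'E'
from bench import monitor,cams,ticket,r
import cv2,numpy as np
print(monitor.read_state(), r.tcp_to_grasp)
for n in ("scene","top"):
    c=cams.camera(n); cv2.imwrite(f"pics/{n}0.png",c["pixels"]); np.savez(f"{n}0.npz",**c)
    print(n,{k:v for k,v in c.items() if k not in("pixels","z_map")})
E
```

```text
pics
{'time': 0.0, 'joint_positions': array([-1.25562936,  0.33289821, -0.06470532,  1.4609457 ,  0.02160439,
        1.34989529, -0.08849671]), 'joint_vel': array([ 0.0004754 ,  0.00218968, -0.00055954, -0.0003445 ,  0.00028774,
       -0.00090344,  0.00125749]), 'joint_torque': array([-1.39863372e-03, -6.23261046e+01,  2.43294012e-02, -3.89906466e+01,
       -6.11974834e-02,  3.98310309e-02,  1.01811256e-04]), 'ee_pos': array([0.20698813, 0.58931644, 0.22173542]), 'eef_rot': array([ 1.68066813e-01,  9.85775340e-01, -7.20097340e-04, -8.75992505e-05]), 'ft_force': array([-0.69258567,  0.10828146,  0.7059558 ]), 'torque': array([ 0.02155211,  0.01084124, -0.01215055]), 'grip_force': 0.0, 'width': 0.08716855151876242} 0.0187
scene {'vfov': 51.00200987061764, 'cx': 326.03405222922294, 'cy': 193.7455878873501, 'T': array([[ 0.59291741, -0.60257534,  0.53418339,  1.13391177],
       [ 0.80519727,  0.45213488, -0.38370745, -0.45253737],
       [-0.0103103 ,  0.65762984,  0.75327067,  0.89893261],
       [ 0.        ,  0.        ,  0.        ,  1.        ]])}
top {'vfov': 49.53234920926825, 'cx': 321.9177364279127, 'cy': 194.48084617555773, 'T': array([[-0.02712464,  0.98863041, -0.14789917,  0.4461523 ],
       [-0.99956246, -0.02857012, -0.00765735, -0.06213358],
       [-0.01179579,  0.14762676,  0.9889728 ,  1.08346549],
       [ 0.        ,  0.        ,  0.        ,  1.        ]])}
```

View pics/scene0.png

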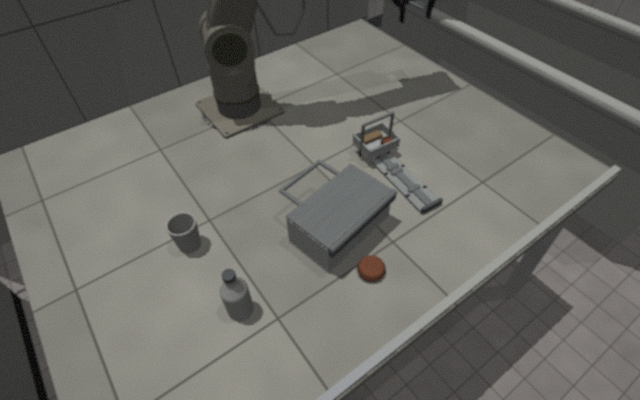

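View pics/top0.png

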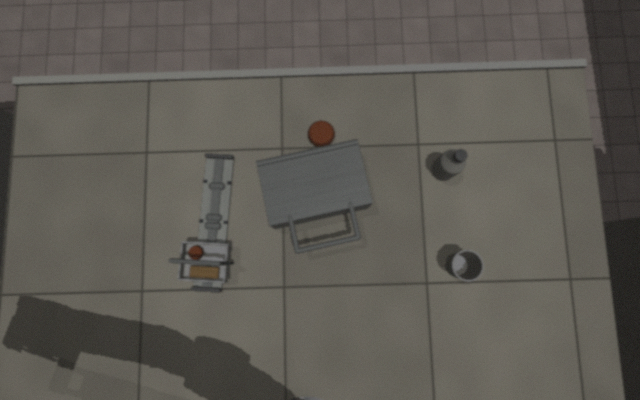

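The scene view shows the caddy at (377,140) at the near end of the rail, which runs to (440,205). It also shows the chest at (342,215) with its loop handle at (305,178), the tumbler at (184,232), the bottle at (235,295) and the soap at (371,268). In the top view the rail runs from (207,290) to (220,155), the caddy bar sits at about (202,261), the lid corners are (257,160), (358,140), (372,205) and (272,227), and the lid bar runs from (296,251) to (360,238).

```bash
cat > h.py <<'E'
import numpy as np,cv2
def cloud(c):
    z=c["z_map"];h,w=z.shape;f=h/2/np.tan(np.radians(float(c["vfov"]))/2)
    u,v=np.meshgrid(np.arange(w),np.arange(h))
    P=np.stack([(u-c["cx"])/f*z,-(v-c["cy"])/f*z,-z],-1)
    T=c["T"];W=P@T[:3,:3].T+T[:3,3];W[z==0]=np.nan
    return W
def rect(Q):
    (c,s,a)=cv2.minAreaRect((Q[:,:2]*1000).astype(np.float32));return np.round(c,1),np.round(s,1),round(a,2)
E
python3 - <<'E'
from h import *
for n in("top","scene"):
    c=np.load(n+"0.npz");W=cloud(c)
    print(n,"z table",np.nanmedian(W[...,2]))
    bx=[(257,140,372,228),(285,212,368,255),(165,240,240,290),(195,150,240,240),(300,115,340,150)] if n=="top" else [(285,160,400,235),(275,158,342,198),(355,108,403,165),(380,155,445,215),(352,250,390,285)]
    lim=[(.10,.13),(.09,.13),(.122,.145),(.006,.04),(.02,.04)]
    for (a,b,d,e),(l,h),nm in zip(bx,lim,["lid","lid+bar","caddybar","rail","soap"]):
        Q=W[b:e,a:d].reshape(-1,3);Q=Q[(Q[:,2]>l)&(Q[:,2]<h)]
        if nm=="lid+bar" and n=="top": pass
        if len(Q)>5: print(nm,len(Q),Q.mean(0).round(4),rect(Q), np.percentile(Q[:,2],[5,50,95]).round(3))
    if n=="top":
        for p in [(310,245),(340,241),(355,238),(300,249),(190,262),(200,262),(215,262),(225,262),(296,230),(353,220)]:
            print(p,W[p[1]-1:p[1]+2,p[0]].round(3).tolist())
c=np.load("top0.npz")["pixels"]
cv2.imwrite("pics/crop0.png",cv2.convertScaleAbs(cv2.resize(c[130:300,150:390],None,fx=3.3,fy=3.3,interpolation=2),alpha=1.8))
E
```

```text
top z table 0.0005642055402770296
lid 7104 [ 0.6192 -0.0362  0.1112] (array([600.3, -39.3]), array([200.2, 240.3]), 10.68) [0.108 0.111 0.115]
lid+bar 915 [ 0.5105 -0.0415  0.111 ] (array([520.8, -51.8]), array([ 95.8, 157.4]), 10.66) [0.107 0.111 0.115]
caddybar 246 [0.4486 0.2252 0.1366] (array([448.7, 227.5]), array([112.4,   9.9]), 85.03) [0.133 0.137 0.14 ]
rail 2411 [0.6087 0.2128 0.014 ] (array([616.2, 209.1]), array([104.1, 227.5]), 87.95) [0.008 0.013 0.023]
soap 515 [ 0.7608 -0.0546  0.0288] (array([760.7, -54.5]), array([63.3, 64.1]), 88.23) [0.022 0.029 0.033]
(310, 245) [[0.485, -0.021, 0.001], [0.478, -0.025, 0.112], [0.476, -0.025, 0.113]]
(340, 241) [[0.488, -0.092, 0.11], [0.485, -0.092, 0.115], [0.483, -0.092, 0.114]]
(355, 238) [[0.493, -0.126, 0.112], [0.491, -0.126, 0.112], [0.489, -0.126, 0.113]]
(300, 249) [[0.472, -0.003, 0.112], [0.47, -0.002, 0.111], [0.468, -0.002, 0.109]]
(190, 262) [[0.45, 0.234, 0.138], [0.448, 0.235, 0.137], [0.446, 0.235, 0.137]]
(200, 262) [[0.45, 0.213, 0.137], [0.448, 0.213, 0.136], [0.445, 0.213, 0.139]]
(215, 262) [[0.449, 0.181, 
[... 177 characters left out ...]
013, 0.001], [0.518, 0.013, 0.003]]
(353, 220) [[0.534, -0.123, 0.111], [0.531, -0.123, 0.114], [0.529, -0.123, 0.115]]
scene z table 0.0006159280545480206
lid 4902 [ 0.6146 -0.0392  0.1116] (array([588.7, -43.4]), array([227.9, 241.8]), 11.14) [0.109 0.112 0.115]
lid+bar 834 [ 0.5351 -0.0431  0.1114] (array([541.8, -51.3]), array([132.8, 154.6]), 11.78) [0.108 0.112 0.114]
caddybar 138 [0.4527 0.2246 0.1352] (array([452.4, 226.1]), array([114.7,  13.1]), 84.79) [0.127 0.136 0.14 ]
rail 1542 [0.616  0.2077 0.0147] (array([629. , 220.9]), array([191.2, 262.1]), 50.36) [0.009 0.014 0.024]
soap 533 [ 0.7688 -0.0594  0.0289] (array([767.1, -57.4]), array([64.6, 63.2]), 68.72) [0.022 0.03  0.033]
```

View pics/crop0.png

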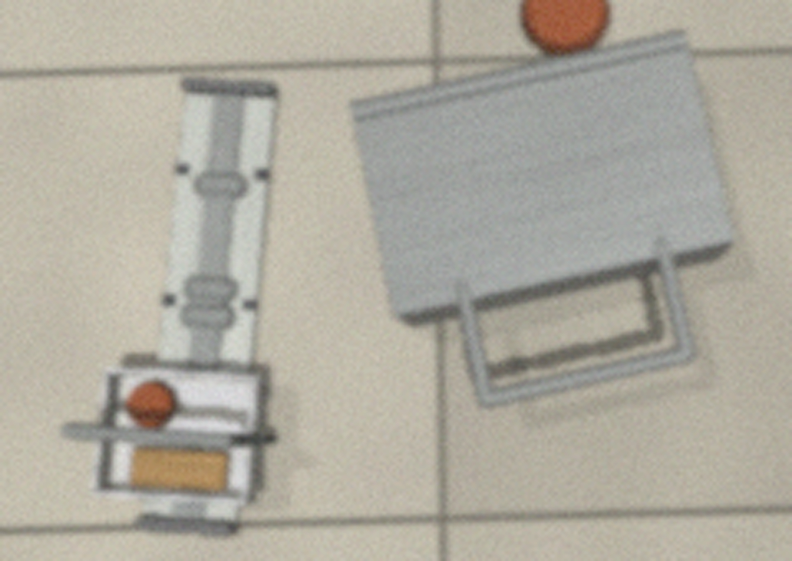

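The enlarged crop shows the rail from (187,523) to (230,87), with the caddy's bar across it at (170,433). The lid's loop bar runs from (485,400) to (690,355). I'll move above the caddy bar and refine the positions with the wrist camera.

```bash
python3 -m crank '{"steps": [[[0.5,-0.8,0.3],[0,0,-0.9]],[[0.6,-0.9,0.3],[0,0,-0.9]],[[0.6,-0.9,0.3],[0,0,-0.9]],[[0.6,-0.9,0.3],[0,0,-1]],[[0.6,-0.9,0.3],[0,0,-1]],[[0.6,-0.9,0.3],[0,0,-1]],[[0.6,-0.9,0],[0,0,-1]],[[0.6,-0.9,0],[0,0,-1]]]}' 60 20
python3 -m crank '{"steps": [[[0.6,-0.9,0],[0,0,-1]],[[0.6,-0.9,0],[0,0,-1]],[[0.6,-0.9,0],[0,0,-1]],[[0.6,-0.9,0],[0,0,-1]],[[0.6,-0.9,0],[0,0,-1]],[[0.6,-0.9,0],[0,0,-1]],[[0.6,-0.9,0],[0,0,-1]],[[0,0,0],[0,0,0]],[[0,0,0],[0,0,0]],[[0,0,0],[0,0,0]]]}'
python3 - <<'E'
from h import *
from bench import cams,monitor
c=cams.camera("wrist");np.savez("w1.npz",**c);cv2.imwrite("pics/w1.png",cv2.convertScaleAbs(c["pixels"],alpha=1.8))
W=cloud(c);print(c["T"].round(3).tolist())
Q=W.reshape(-1,3);Q=Q[(Q[:,2]>.122)&(Q[:,2]<.145)&(abs(Q[:,0]-.45)<.06)&(abs(Q[:,1]-.226)<.08)]
print(len(Q),rect(Q) if len(Q)>5 else 0)
E
```

```text
time: 0.77
ee_pos: [0.3253, 0.411, 0.2678]
eef_rot: [0.486, 0.874, 0.0, -0.0]
ft_force: [-0.0, -0.1, -0.1]
width: 0.0603
grip_force: 0.0
time: 1.6
ee_pos: [0.4292, 0.2552, 0.2674]
eef_rot: [0.724, 0.69, -0.0, -0.0]
ft_force: [-0.0, 0.3, -0.3]
width: 0.06
grip_force: 0.0
[[0.999, 0.047, 0.015, 0.432], [-0.049, 0.959, 0.28, 0.332], [-0.001, -0.28, 0.96, 0.429], [0.0, 0.0, 0.0, 1.0]]
1332 (array([449.3, 227.7]), array([112.9,  10. ]), 84.92)
```

View pics/w1.png

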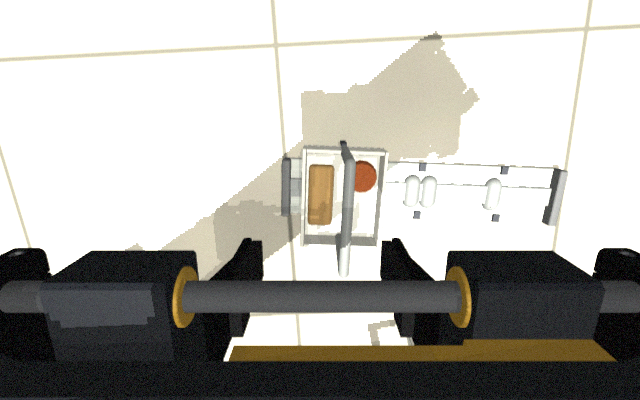

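The wrist view shows the caddy bar upright at (345,205) and the rail running right to (558,195). The bar is at (0.449, 0.228) and the rail heading is about -5.1°.

```bash
python3 -m crank '{"steps": [[[0.4,-0.6,0],[0,0,-0.5]],[[0.4,-0.5,-0.4],[0,0,0]],[[0,0,-1],[0,0,0]],[[0,0,-1],[0,0,0]],[[0,0,-1],[0,0,0]],[[0,0,-1],[0,0,0]],[[0,0,-1],[0,0,0]],[[0,0,-0.8],[0,0,0]],[[0,0,0],[0,0,0]],[[0,0,0],[0,0,0]]]}'
python3 -m crank '{"steps": [[[0,0,0],[0,0,0]],[[0,0,0],[0,0,0]],[[0,0,0],[0,0,0]],[[0,0,0],[0,0,0]],[[0,0,0],[0,0,0]],[[0,0,0],[0,0,0]],[[0,0,0],[0,0,0]],[[0,0,0],[0,0,0]]]}' 0 20
```

```text
time: 2.48
ee_pos: [0.449, 0.2273, 0.1122]
eef_rot: [0.739, 0.674, -0.001, -0.0]
ft_force: [0.0, 0.2, 1.3]
width: 0.0602
grip_force: 0.0
time: 3.15
ee_pos: [0.4496, 0.2272, 0.1126]
eef_rot: [0.739, 0.673, 0.0, 0.0]
ft_force: [0.4, -0.1, -0.1]
width: 0.0145
grip_force: 0.0
```

```bash
python3 -m crank '{"steps": [[[0,0,0],[0,0,0]],[[0,0,0],[0,0,0]],[[0,0,0],[0,0,0]],[[0,0,0],[0,0,0]]]}'
python3 -m crank '{"steps": [[[0.2,-0.02,0],[0,0,0]],[[0.2,-0.02,0],[0,0,0]],[[0.2,-0.02,0],[0,0,0]],[[0.2,-0.02,0],[0,0,0]],[[0.2,-0.02,0],[0,0,0]],[[0.2,-0.02,0],[0,0,0]],[[0.2,-0.02,0],[0,0,0]],[[0.2,-0.02,0],[0,0,0]],[[0.2,-0.02,0],[0,0,0]],[[0.2,-0.02,0],[0,0,0]]]}'
```

```text
time: 3.48
ee_pos: [0.4496, 0.2272, 0.1126]
eef_rot: [0.739, 0.673, 0.0, 0.0]
ft_force: [-1.1, -0.2, 0.3]
width: 0.0092
grip_force: 20.0
time: 4.32
ee_pos: [0.5001, 0.2227, 0.1126]
eef_rot: [0.739, 0.673, 0.0, -0.0]
ft_force: [-0.4, 4.8, 0.7]
width: 0.0093
grip_force: 20.0
```

```bash
python3 -m crank '{"steps": [[[0.2,0,0],[0,0,0]],[[0.2,0,0],[0,0,0]],[[0.2,-0.02,0],[0,0,0]],[[0.2,-0.02,0],[0,0,0]],[[0.2,-0.02,0],[0,0,0]],[[0.2,-0.02,0],[0,0,0]],[[0.2,-0.02,0],[0,0,0]]]}'
python3 -m crank '{"steps": [[[0.2,-0.02,0],[0,0,0]],[[0.2,-0.02,0],[0,0,0]],[[0.2,-0.02,0],[0,0,0]],[[0,0,0],[0,0,0]],[[0,0,0],[0,0,0]],[[0,0,0],[0,0,0]]]}'
```

```text
time: 4.9
ee_pos: [0.5337, 0.2198, 0.1126]
eef_rot: [0.739, 0.673, -0.001, -0.001]
ft_force: [-8.5, 1.5, 8.4]
width: 0.0086
grip_force: 20.0
time: 5.4
ee_pos: [0.55, 0.2183, 0.1126]
eef_rot: [0.739, 0.673, 0.0, 0.0]
ft_force: [0.0, 3.4, 2.3]
width: 0.0091
grip_force: 20.0
```

```bash
python3 -m crank '{"steps": [[[0,0,0],[0,0,0]],[[0,0,0],[0,0,0]],[[0,0,0],[0,0,0]],[[0,0,0],[0,0,0]],[[0,0,0],[0,0,0]],[[0,0,0],[0,0,0]],[[0,0,0],[0,0,0]]]}' 50 20
python3 -m crank '{"steps": [[[0,0,0.5],[0,0,0]],[[0,0,1],[0,0,0]],[[0,0,1],[0,0,0]],[[0,0,1],[0,0,0]],[[0,0,1],[0,0,0]],[[-0.3,-0.7,0.7],[0,0,0.6]],[[-0.3,-0.9,0],[0,0,0.6]],[[-0.3,-0.9,0],[0,0,0.6]],[[-0.3,-0.9,0],[0,0,0.6]],[[-0.3,-0.9,0],[0,0,0.7]]]}'
python3 -m crank '{"steps": [[[-0.3,-0.9,0],[0,0,0]],[[-0.3,-0.9,0],[0,0,0]],[[-0.3,-0.9,0],[0,0,0]],[[-0.3,-0.9,0],[0,0,0]],[[-0.3,-0.9,0],[0,0,0]],[[0,0,0],[0,0,0]],[[0,0,0],[0,0,0]]]}'
python3 - <<'E'
from h import *
from bench import cams,monitor
for n in("wrist","top"):
    c=cams.camera(n);np.savez(n+"2.npz",**c);W=cloud(c);Q=W.reshape(-1,3)
    cv2.imwrite(f"pics/{n}2.png",cv2.convertScaleAbs(c["pixels"],alpha=1.8))
    def sel(l,h,x0,x1,y0,y1): return Q[(Q[:,2]>l)&(Q[:,2]<h)&(Q[:,0]>x0)&(Q[:,0]<x1)&(Q[:,1]>y0)&(Q[:,1]<y1)]
    for nm,S in(("lidbarzone",sel(.095,.125,.45,.56,-.2,.05)),("near",sel(.095,.125,.44,.505,-.2,.05)),("lid",sel(.095,.125,.56,.75,-.25,.12)),("caddybar",sel(.122,.145,.5,.6,.13,.3))):
        if len(S)>5: print(n,nm,len(S),rect(S),S[:,2].mean())
E
```

```text
time: 5.98
ee_pos: [0.5496, 0.2181, 0.1125]
eef_rot: [0.739, 0.673, -0.0, 0.0]
ft_force: [0.4, 0.8, -0.3]
width: 0.0458
grip_force: 0.0
time: 6.82
ee_pos: [0.5118, 0.1096, 0.2437]
eef_rot: [0.641, 0.768, 0.001, 0.0]
ft_force: [0.4, 0.2, 0.6]
width: 0.05
grip_force: 0.0
time: 7.4
ee_pos: [0.4746, -0.0029, 0.2437]
eef_rot: [0.643, 0.766, 0.001, 0.0]
ft_force: [0.1, 1.2, -0.1]
width: 0.0499
grip_force: 0.0
wrist lidbarzone 6237 (array([511. , -43.3]), array([ 98. , 186.6]), 0.0) 0.10951151331960413
wrist near 2101 (array([495.1, -59.8]), array([ 43.8, 151.4]), 9.37) 0.11022179893709916
wrist lid 19969 (array([628.7, -29.4]), array([139. , 246.2]), 2.75) 0.10980722715224199
top lidbarzone 508 (array([520. , -86.5]), array([88.3, 93.4]), 6.2) 0.11088897616889522
top near 237 (array([486. , -90.3]), array([17.6, 95.6]), 15.78) 0.11155117388279799
top lid 5276 (array([622.7, -34.8]), array([154.3, 240.4]), 10.9) 0.11136544710080597
top caddybar 210 (array([548.5, 224.3]), array([101.2,  10. ]), 85.08) 0.13672706278046087
```

View pics/wrist2.png

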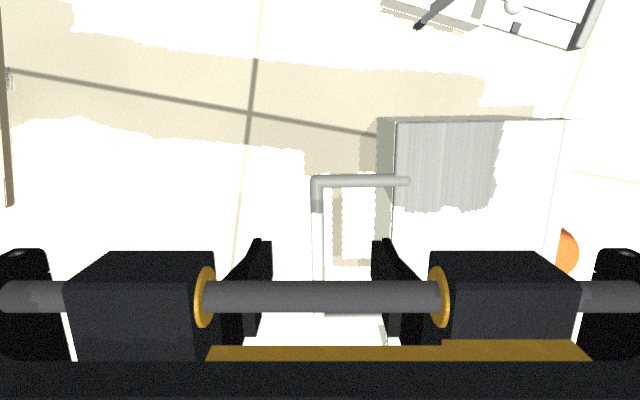

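The wrist view shows the loop's corner at (316,180), with its bar running down to (316,320) between the fingers, parallel to the pads. The caddy bar has moved 100 mm to the middle station. Next I'll compute the lid bar's axis precisely.

```bash
python3 - <<'E'
from h import *
for f in("top0","wrist2","top2","scene0"):
    Q=cloud(np.load(f+".npz")).reshape(-1,3)
    Q=Q[(Q[:,2]>.1)&(Q[:,2]<.122)&(Q[:,0]>.44)&(Q[:,0]<.76)&(Q[:,1]>-.2)&(Q[:,1]<.12)]
    for a in (10.7,):
        c,s=np.cos(np.radians(a)),np.sin(np.radians(a))
        X=Q[:,0]*c+Q[:,1]*s;Y=-Q[:,0]*s+Q[:,1]*c
        lo,hi=np.percentile(X,[.2,99.8]);m=X<lo+.014
        p=np.polyfit(Y[m],X[m],1)
        print(f,"X",lo.round(4),hi.round(4),"bar X med",np.median(X[m]).round(4),"tilt deg",np.degrees(p[0]).round(2),"bar Y",np.percentile(Y[m],[1,99]).round(4),"lidY",np.percentile(Y,[.3,99.7]).round(4),"z",np.median(Q[m,2]))
E
```

```text
top0 X 0.4549 0.6814 bar X med 0.4605 tilt deg -0.3 bar Y [-0.2241 -0.0774] lidY [-0.2691 -0.031 ] z 0.11177032250089597
wrist2 X 0.4551 0.6798 bar X med 0.461 tilt deg -0.25 bar Y [-0.2237 -0.0763] lidY [-0.2439 -0.0314] z 0.11058265045258137
top2 X 0.4552 0.6816 bar X med 0.4606 tilt deg -1.34 bar Y [-0.2247 -0.1327] lidY [-0.2692 -0.0314] z 0.1116615476037025
scene0 X 0.4584 0.6839 bar X med 0.4648 tilt deg -0.11 bar Y [-0.2268 -0.0815] lidY [-0.2723 -0.033 ] z 0.11169877428478558
```

```bash
python3 -m crank '{"steps": [[[0.1,-0.8,0],[0,0,0.15]],[[0.1,-0.8,0],[0,0,0]],[[0.05,-0.76,-0.3],[0,0,0]],[[0,0,-1],[0,0,0]],[[0,0,-1],[0,0,0]],[[0,0,-1],[0,0,0]],[[0,0,-1],[0,0,0]],[[0,0,-1],[0,0,0]],[[0,0,-0.95],[0,0,0]],[[0,0,0],[0,0,0]]]}'
python3 -m crank '{"steps": [[[0,0,0],[0,0,0]],[[0,0,0],[0,0,0]],[[0,0,0],[0,0,0]],[[0,0,0],[0,0,0]],[[0,0,0],[0,0,0]],[[0,0,0],[0,0,0]],[[0,0,0],[0,0,0]],[[0,0,0],[0,0,0]],[[0,0,0],[0,0,0]],[[0,0,0],[0,0,0]]]}' 0 6
```

```text
time: 8.33
ee_pos: [0.4785, -0.0597, 0.0826]
eef_rot: [0.636, 0.772, -0.002, -0.002]
ft_force: [-0.7, 0.4, -0.6]
width: 0.0502
grip_force: 0.0
time: 9.17
ee_pos: [0.4813, -0.0608, 0.0866]
eef_rot: [0.637, 0.771, 0.0, 0.0]
ft_force: [1.4, 0.2, 0.8]
width: 0.0118
grip_force: 6.0
```

```bash
python3 - <<'E'
import numpy as np
t=np.radians(np.arange(0,70,3));X=8.32*(1-np.cos(t));Z=8.32*np.sin(t);a=np.radians(10.8)
for d,x,z in zip(np.arange(3,70,3),np.diff(X),np.diff(Z)): print(d,*np.round([x*np.cos(a),x*np.sin(a),z],3),end=' | ')
E
```

```text
3 0.011 0.002 0.435 | 6 0.034 0.006 0.434 | 9 0.056 0.011 0.432 | 12 0.078 0.015 0.428 | 15 0.1 0.019 0.424 | 18 0.122 0.023 0.418 | 21 0.143 0.027 0.411 | 24 0.164 0.031 0.402 | 27 0.184 0.035 0.393 | 30 0.204 0.039 0.383 | 33 0.224 0.043 0.371 | 36 0.242 0.046 0.359 | 39 0.26 0.05 0.346 | 42 0.278 0.053 0.331 | 45 0.295 0.056 0.316 | 48 0.31 0.059 0.3 | 51 0.325 0.062 0.283 | 54 0.339 0.065 0.265 | 57 0.353 0.067 0.247 | 60 0.365 0.07 0.228 | 63 0.376 0.072 0.208 | 66 0.386 0.074 0.188 | 69 0.395 0.075 0.167 |
```

```bash
python3 -m crank '{"steps": [[[0.01,0,0.43],[0,0,0]],[[0.03,0.01,0.43],[0,0,0]],[[0.06,0.01,0.43],[0,0,0]],[[0.08,0.015,0.43],[0,0,0]],[[0.1,0.02,0.42],[0,0,0]],[[0.12,0.02,0.42],[0,0,0]],[[0.14,0.03,0.41],[0,0,0]],[[0,0,0],[0,0,0]]]}'
python3 - <<'E'
from bench import monitor;print(monitor.read_state()["joint_positions"].round(2))
E
```

```text
time: 9.83
ee_pos: [0.4961, -0.0578, 0.1627]
eef_rot: [0.637, 0.771, 0.001, 0.001]
ft_force: [7.1, 1.2, -3.4]
width: 0.0116
grip_force: 6.0
[-0.51  0.09  0.57  1.9  -0.05  1.17  0.27]
```

```bash
python3 -m crank '{"steps": [[[0.05,0.01,0],[0,0,0]],[[0.03,0.01,0],[0,0,0]],[[0,0,0],[0,0,0]]]}'
```

```text
time: 10.08
ee_pos: [0.495, -0.058, 0.1597]
eef_rot: [0.637, 0.771, -0.001, -0.001]
ft_force: [-4.2, -0.9, 0.4]
width: 0.0118
grip_force: 6.0
```

```bash
python3 -m crank '{"steps": [[[0.11,0.02,0.4],[0,0,0]],[[0.18,0.035,0.39],[0,0,0]],[[0.2,0.04,0.38],[0,0,0]],[[0.22,0.04,0.37],[0,0,0]],[[0.24,0.045,0.36],[0,0,0]],[[0.26,0.05,0.35],[0,0,0]],[[0.28,0.05,0.33],[0,0,0]],[[0,0,0],[0,0,0]],[[0,0,0],[0,0,0]],[[0,0,0],[0,0,0]]]}'
```

```text
time: 10.92
ee_pos: [0.5347, -0.0501, 0.2249]
eef_rot: [0.637, 0.771, 0.001, 0.001]
ft_force: [8.5, 1.3, -8.5]
width: 0.0118
grip_force: 6.2
```

```bash
python3 -m crank '{"steps": [[[0.06,0.01,-0.06],[0,0,0]],[[0,0,0],[0,0,0]],[[0,0,0],[0,0,0]],[[0,0,0],[0,0,0]]]}'
cat > lid.py <<'E'
from h import *
from bench import cams
import sys
a=np.radians(10.8);xh=np.array([np.cos(a),np.sin(a)]);yh=np.array([-xh[1],xh[0]])
for n in ("scene","top"):
    c=cams.camera(n);np.savez(n+"_last.npz",**c)
    Q=cloud(c).reshape(-1,3);X=Q[:,:2]@xh;Y=Q[:,:2]@yh;Z=Q[:,2]
    # lid outer strips, clear of the gripper
    m=(X>.5)&(X<.70)&(Z>.118)&(Z<.26)&(((Y>-.265)&(Y<-.235))|((Y<-.035)&(Y>-.065)))
    if m.sum()<50: print(n,"few");continue
    x,z=X[m],Z[m]
    vx,vz,x0,z0=cv2.fitLine(np.stack([x,z],1).astype(np.float32),cv2.DIST_HUBER,0,.01,.01).ravel()
    print(n,m.sum(),"lid deg",np.degrees(np.arctan2(abs(vz),abs(vx))).round(2),"X at z.11",(x0+vx/vz*(.11-z0)).round(4),"Xrange",x.min().round(3),x.max().round(3))
E
python3 lid.py
```

```text
time: 11.25
ee_pos: [0.5347, -0.0503, 0.2237]
eef_rot: [0.637, 0.771, -0.0, -0.0]
ft_force: [-5.4, 0.8, 3.9]
width: 0.0116
grip_force: 5.7
scene 1193 lid deg 42.18 X at z.11 0.6728 Xrange 0.564 0.676
top 531 lid deg 42.28 X at z.11 0.6707 Xrange 0.563 0.675
```

```bash
python3 -m crank '{"steps": [[[0.27,0.05,0.34],[0,0,0]],[[0.31,0.06,0.3],[0,0,0]],[[0.32,0.06,0.28],[0,0,0]],[[0.34,0.065,0.26],[0,0,0]],[[0.35,0.07,0.25],[0,0,0]],[[0,0,0],[0,0,0]],[[0,0,0],[0,0,0]],[[0,0,0],[0,0,0]]]}'; python3 lid.py
```

```text
time: 12.02
ee_pos: [0.5747, -0.0426, 0.2589]
eef_rot: [0.637, 0.771, 0.0, -0.0]
ft_force: [1.7, 1.7, -2.4]
width: 0.0114
grip_force: 6.1
scene 1124 lid deg 57.17 X at z.11 0.6723 Xrange 0.591 0.67
top 272 lid deg 56.39 X at z.11 0.6725 Xrange 0.59 0.672
```

```bash
python3 -m crank '{"steps": [[[0.36,0.07,0.23],[0,0,0]],[[0.37,0.07,0.21],[0,0,0]],[[0.39,0.07,0.19],[0,0,0]],[[0.2,0.04,0.09],[0,0,0]],[[0,0,0],[0,0,0]],[[0,0,0],[0,0,0]],[[0,0,0],[0,0,0]]]}'; python3 lid.py
```

```text
time: 12.7
ee_pos: [0.6073, -0.0366, 0.277]
eef_rot: [0.637, 0.771, 0.0, -0.0]
ft_force: [-0.8, 1.6, -2.3]
width: 0.011
grip_force: 6.0
scene 1044 lid deg 67.07 X at z.11 0.6728 Xrange 0.611 0.678
top 190 lid deg 66.37 X at z.11 0.6728 Xrange 0.612 0.673
```

```bash
python3 -m crank '{"steps": [[[-0.2,-0.04,-0.09],[0,0,0]],[[-0.2,-0.035,-0.1],[0,0,0]],[[-0.19,-0.035,-0.09],[0,0,0]],[[-0.19,-0.035,-0.1],[0,0,0]],[[-0.18,-0.035,-0.11],[0,0,0]],[[-0.18,-0.035,-0.11],[0,0,0]],[[-0.18,-0.035,-0.12],[0,0,0]],[[-0.18,-0.035,-0.12],[0,0,0]],[[-0.17,-0.035,-0.13],[0,0,0]],[[-0.14,-0.03,-0.11],[0,0,0]]]}'
python3 -m crank '{"steps": [[[0,0,0],[0,0,0]],[[0,0,0],[0,0,0]],[[0,0,0],[0,0,0]],[[0,0,0],[0,0,0]],[[0,0,0],[0,0,0]],[[0,0,0],[0,0,0]]]}'; python3 lid.py
```

```text
time: 13.63
ee_pos: [0.562, -0.0454, 0.25]
eef_rot: [0.637, 0.771, 0.0, -0.0]
ft_force: [-0.8, 1.4, 0.5]
width: 0.0118
grip_force: 6.0
time: 14.13
ee_pos: [0.5627, -0.0453, 0.2504]
eef_rot: [0.637, 0.771, 0.0, 0.0]
ft_force: [-0.3, 2.0, 0.9]
width: 0.0111
grip_force: 5.9
scene 1172 lid deg 52.88 X at z.11 0.6724 Xrange 0.583 0.667
top 254 lid deg 52.48 X at z.11 0.6723 Xrange 0.582 0.665
```

```bash
python3 - <<'E'
from h import *
from bench import monitor
c=np.load("top_last.npz");c2=np.load("scene_last.npz")
for f in(np.load("top0.npz"),c,np.load("scene0.npz"),c2):
    Q=cloud(f).reshape(-1,3);S=Q[(Q[:,2]>.124)&(Q[:,2]<.143)&(Q[:,0]>.42)&(Q[:,0]<.6)&(Q[:,1]>.19)&(Q[:,1]<.27)];print(len(S),np.median(S,0).round(4))
print(abs(monitor.read_state()["joint_vel"]).max())
cv2.imwrite("pics/end.png",cv2.convertScaleAbs(c2["pixels"],alpha=1.8))
E
```

```text
170 [0.4491 0.2301 0.137 ]
165 [0.5486 0.2302 0.1368]
90 [0.4531 0.2287 0.1365]
95 [0.5532 0.2307 0.1367]
0.0011807296960380824
```

View pics/end.png

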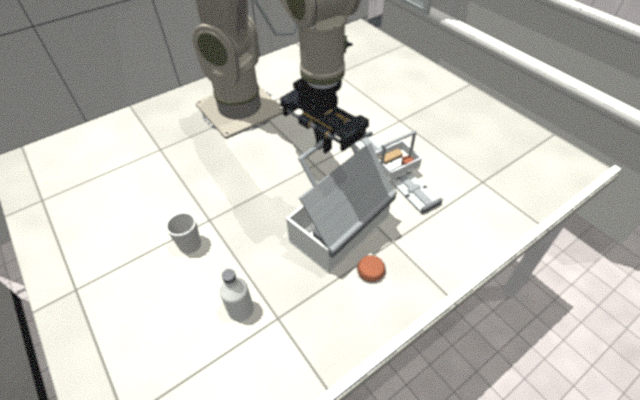

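The lid is held at about 52.7° by its bar, near (315,150). The caddy is seated at the middle station at (400,155). The bottle, tumbler and soap are where they started, so I'm handing in.

```bash
python3 -c "
from bench import ticket;print(ticket.close_job())"
```

```text
the job is handed in; nothing more can be done
None
```

I handed the job in at about 14 s: the caddy is seated at the middle station (moved 100 mm), and the lid went up to about 67° and is now held still at about 52.7°, roughly 7° below balance, with the bottle, tumbler and soap where they started.

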